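Prise open the pod tub and put the scraper away

TASK

Prise up the blue lid of the pod tub with the scraper's blade, laid on the sill and pushed in under the lid's front edge: a hidden guard blocks part of that gap, so feel along it for the place where the blade goes in and do not force it. Swing the lid up with the scraper until it stands upright or leans back (the gripper itself must not push on the tub or lid), then slide the blade fully home into the slot of the wooden block, let go, and leave everything else on the ledge where it is.

Things in the scene. Friction and masses are not known exactly. Their poses are not given: they have to be found in the camera images.
- scraper: Scraper, loose, 185 mm long, 0.08-0.17 kg: flat steel blade 85 long, 30 wide, 3 mm thick, and orange handle 100 long, 22 wide, 31 mm high, sharing one flat underside, on which it lies on the grey ledge (ledge top 20 mm above the work surface). Origin: on the underside, mid-width, where blade meets handle; x along the blade to its tip, z up. Centre of mass within 15 mm of the origin.
- scraper_tip (a point): Middle of the blade's front edge, on its underside, 85 mm ahead of the scraper's origin. Axes as the scraper's.
- scraper_grip (a point): A good grip point inside the handle, 30 mm behind the blade (115 mm behind the tip), 23 mm above the underside, mid-width (fingers close across the 22 mm width).
- tub: Clear pod tub with a blue lid, fixed: 124 deep (x), 180 wide, 91 mm high with lid shut. Origin under its middle; its front faces its own -x. The lid, 122 mm from hinge to front edge, 5 mm thick, underside 86 mm up, is flush with the walls all round, so the only way under it is the front gap (see pry_gap). Behind the 4 mm front wall the tub is open for 30 mm below the lid.
- pry_gap (a point): Floor of the gap under the middle of the shut lid's front edge; fixed to the tub, x points in. Gap 100 mm wide, 6 high. The floor is a white sill 80 mm above the tub's foot, 120 wide, standing out 24 mm before the lid's edge. 1 mm inside, a hidden guard shuts the gap but for one 46 mm opening, centred 0 to 29 mm left or right of this point, different each time, not reported: feel for it.
- lid_hinge (a point): Middle of the lid's hinge line at the back of the tub, at the height of the lid's underside; fixed to the tub; the hinge line runs along its y.
- lid_edge (a point): Middle of the lid's front edge, on its underside, 122 mm from the hinge; moves with the lid.
- lid (a joint): Lid opening angle in rad: 0 shut, 1.57 standing upright, 1.95 leaning back on its stop. A stiff friction hinge of about 0.22 N m (about 2 N at the front edge): the lid stays wherever it is left.
- block: Wooden block, fixed, 90 deep (x), 90 wide, 70 mm high, origin under its middle, front to its own -x. A level slot 46 wide and 7 mm high runs through it from the front, its floor 40 mm up; a pale sill level with that floor, 70 mm wide, stands out 20 mm in front. The blade goes in flat, tip first, until the handle's end meets the block's front: tip then 40 mm beyond the block's middle.
- slot_mouth (a point): Middle of the slot's floor at the block's front face; axes as the block's: x points into the slot.
- switch_block: Bystander, loose: black toggle switch plate with a steel toggle on a pale wooden block, 80 x 100 x 39 mm (66 with the toggle). Origin: centre of its underside.
- ring_dish: Bystander, loose: white ceramic ring dish, 90 mm across, 28 mm high. Origin: centre of its underside.
- hanger_clip: Bystander, loose: red plastic hanger clip, 94 x 22 x 24 mm. Origin: middle of its underside.
- scoop: Bystander, loose: aluminium scoop, 183 mm long, 65 mm wide, 40 mm high. Origin: under the joint of bowl and handle.
- spray_bottle: Bystander, loose: green bottle, 60 mm across, 160 mm high. Origin: centre of its underside.
- peg_cup: Bystander, loose: blue ceramic cup, 72 mm across, 70 mm high. Origin: centre of its underside.
Things that resemble listed ones, but are neither listed nor needed, are in the scene too. Of the things like the scraper, leave any that is purple; of the rest the larger one is meant.

How it is judged:
By the outcome, as a careful person would: the job done as asked, in the order asked, and still so for the second after the job is handed in, with the robot touching nothing.
It also fails if it takes over 67 s, if anything falls off the work surface, if the arm or the gripper's body presses on something with over 40 N, if the wrist force passes 120 N, or if a joint passes its speed limit or range.

ROBOT

A 7-joint arm with a two-finger parallel gripper is mounted at the origin on the work surface. World frame = base frame: x ahead of the robot, y to its left, z up, the work surface at z = 0. Lengths are in m, angles in rad, forces in N, time in s.
With the tool pointing down it reaches from about 0.425 to 0.875 m from the base axis. Payload 8.4 kg.
Tool frame: the origin (TCP) lies on the centre line of the jaws, within the pads' length; the fingertips stand 8 mm ahead of it and the grasp point (between the pads) lies 11 mm behind it (bot.tip_reach is the distance from the TCP to the fingertips, in m); z points along the fingers, y is the line along which they close (so a half turn about z gives the same grasp; the last joint's range is limited). The gripper opens to 87 mm and grips with 3 to 60 N. Pads are 19 mm wide; open, the fingers measure 117 mm over their backs; the gripper's body (75 mm by 190 mm) begins 51 mm behind the grasp point.
Start: joints at [-1.391, 0.333, 0.04, 1.465, -0.013, 1.343, -0.059], TCP at [0.179, 0.625, 0.231] pointing down, gripper open.
Joint ranges: [-2.58, 2.58], [-0.38, 2.09], [-1.3, 1.39], [0.25, 2.4], [-1.5, 4.64], [0.08, 2.09], [-2.65, 2.65]. Speed limits (rad/s): [2.22, 2.22, 2.79, 2.79, 3.14, 3.14, 3.14].

INTERFACE

Orientations are given as a rotation vector (axis times angle).
In Python, from rig import status, cams, ticket, bot gives the robot as it stands.
- The arm moves only by the tool arm_command, never from a script. Its arguments are lists of equal length, an entry for each row: "slide": the shift along the tool's x, y, z in cm, a list of three; "twist": the turn about the tool's z in degrees; "jaw": the closure, from 0 (fully open) to 1 (shut). In form: {"slide": [[dx, dy, dz], ...], "twist": [twist, ...], "jaw": [jaw, ...]}. A call has 1 to 10 rows; each row is the pose to reach, as a shift and turn from the pose commanded when the call began, along the tool's axes at that moment; what a row does not reach only later rows make up. A row lasts 1/10 s, in which the tool goes at most 50 mm and 8.59 degrees, less where a joint would pass 70% of its speed; a pose out of reach is approached as far as the arm can. A call with a gripper value outside its range is refused whole. The fingers move at their own pace and stop on an object; "grip_force" is the grip in N (left out, the last holds). Time passes only in rows, so rows that repeat a pose let the fingers close. It gives the time, the measured TCP pose, the force, the opening and the grip force at its end, in the units of the state.
- status.read_state(): the state, without advancing time (a new reading comes with each control period).
- cams.snapshot(name): name is "scene" or "top" or "wrist"; returns the picture (480x640x3 uint8, blue, green, red); there is no depth.
- cams.get_calibration(name): a dict with "camera_matrix" (3x3 intrinsics, pixels), "D" ([k1, k2, p1, p2, k3] as OpenCV has them; the pictures are not rectified), "cam_to_world" (4x4, takes a point from camera to world coordinates). Camera axes: x right, y down, z forward; pixel columns grow to the right and rows downward; lengths in m; the calibration is good to about 2 mm. A picture is of the moment at which its call begins: read the wrist's pose just before it. get_calibration takes no time and is no camera call; for the wrist camera it gives the pose at the moment of the call.
- ticket.job_done(): hands the job in; it is judged then, once.
The state is a dict: "time_s": time; "q": joint angles; "joint_vel": joint speeds; "tau": joint torques, N m; "tool_pos": TCP position; "orientation": TCP orientation; "force": force on the tool from outside, world axes, zero at the start; "torque": the same for the moment, N m; "gripper_width": finger opening in m; "grip_force": force on a finger pad.
Only numpy, scipy, OpenCV 4.12 (cv2) and the standard library are available. Lean on these libraries where they do the work, as an engineer would, in place of code of your own. Each camera call takes 0.05 s, during which the arm holds its last target. There are 200 camera calls.

## Working session

There is one attempt and no reset: what is moved stays moved. The work goes in short steps, Python scripts to look and compute and a tool call to move; the robot and the scene stay as the last step left them, time stands still between calls to the robot, and variables do not carry over. Pictures are saved under pics/ and viewed, at most 10 in all, crops included, and the job is handed in when it is done.

Besides the shell and the picture viewer there is one more tool, called after "Emit:" by a JSON object that holds its "op" and its "data". arm_command: Moves the arm, as the interface text tells. Its arguments: {"type":"object","properties":{"slide":{"type":"array"},"twist":{"type":"array"},"jaw":{"type":"array"},"grip_force":{"type":"number"}},"required":["slide","twist","jaw"]}

```bash
ls; mkdir -p pics; python3 - <<'E'
from rig import status,cams
import cv2
s=status.read_state();print(s)
for n in("scene","top"):
    im=cams.snapshot(n);cv2.imwrite(f"pics/{n}0.png",im)
    c=cams.get_calibration(n);print(n,c)
E
```

```text
pics
{'time_s': 0.0, 'q': array([-1.39118923,  0.33390778,  0.03988032,  1.46628442, -0.0133834 ,
        1.34327704, -0.05849197]), 'joint_vel': array([-3.64912916e-04, -7.25837694e-05,  1.59624065e-03, -7.29222323e-04,
       -6.57924784e-04, -7.52278022e-04,  2.20078044e-03]), 'tau': array([-6.84360566e-04, -6.56356573e+01,  1.33453231e+00, -4.03804314e+01,
       -6.00202102e-02,  4.47678845e-02,  1.56869160e-04]), 'tool_pos': array([0.17879783, 0.62445171, 0.22965494]), 'orientation': array([-4.36536806e-01, -3.11101689e+00,  2.52559409e-03]), 'force': array([ 0.57298634,  0.2296368 , -0.34524811]), 'torque': array([-0.02152602, -0.00988347,  0.01388565]), 'grip_force': 0.0, 'gripper_width': 0.0867734807280344}
scene {'camera_matrix': array([[585.99591945,   0.        , 326.75533006],
       [  0.        , 585.99591945, 242.63687428],
       [  0.        ,   0.        ,   1.        ]]), 'D': array([-0.0779872,  0.       ,  0.       ,  0.       ,  0.       ]), 'cam_to_world': array([[-0.5680375 ,  0.68021508, -0.46329348,  1.09172333],
       [ 0.82285732,  0.45882294, -0.33524222,  0.42169246],
       [-0.01546714, -0.57165458, -0.82034859,  1.15146857],
       [ 0.        ,  0.        ,  0.        ,  1.        ]])}
top {'camera_matrix': array([[441.2156504 ,   0.        , 331.58556463],
       [  0.        , 441.2156504 , 241.97640026],
       [  0.        ,   0.        ,   1.        ]]), 'D': array([-0.09157765,  0.        ,  0.        ,  0.        ,  0.        ]), 'cam_to_world': array([[ 0.00725064, -0.98417087,  0.17707379,  0.2794917 ],
       [-0.99970661, -0.00304159,  0.02402993, -0.01269772],
       [-0.02311097, -0.17719607, -0.98390418,  1.20031037],
       [ 0.        ,  0.        ,  0.        ,  1.        ]])}
```

View pics/scene0.png

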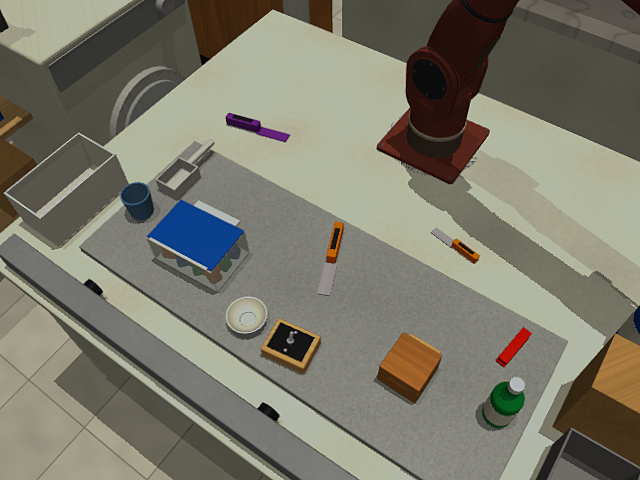

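View pics/top0.png

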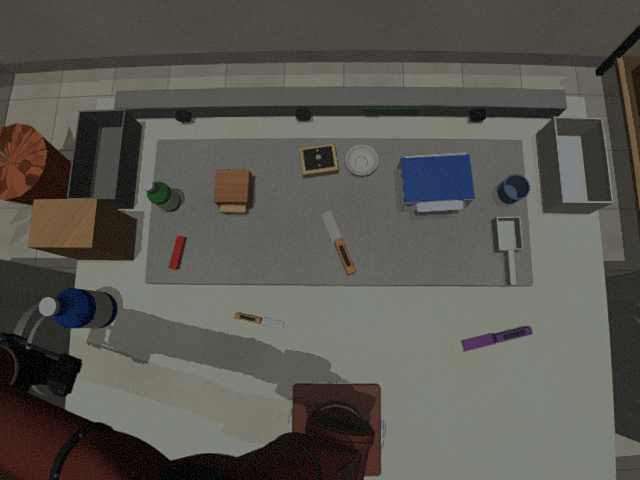

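The scene view shows the tub (blue lid, ~(200,235)), the large orange scraper (~(332,255)) and the block (~(410,365)). In the top view they are at (437,178), (340,243) and (232,190). Both sills face the robot.

```bash
cat > h.py <<'E'
import numpy as np,cv2
from rig import status,cams
def cal(n):
    c=cams.get_calibration(n);return c["camera_matrix"],c["D"],c["cam_to_world"]
def ray(C,uv,z):
    K,D,T=C
    p=cv2.undistortPoints(np.float64(uv).reshape(-1,1,2),K,D).reshape(-1,2)
    d=np.c_[p,np.ones(len(p))]@T[:3,:3].T;o=T[:3,3]
    return o+d*((z-o[2])/d[:,2])[:,None]
def proj(C,P):
    K,D,T=C;R=T[:3,:3].T
    return cv2.projectPoints(np.float64(P).reshape(-1,1,3),cv2.Rodrigues(R)[0],-R@T[:3,3],K,D)[0].reshape(-1,2)
def blobs(im,lo,hi,amin=60):
    m=cv2.inRange(cv2.cvtColor(im,cv2.COLOR_BGR2HSV),lo,hi)
    cs=cv2.findContours(m,cv2.RETR_EXTERNAL,cv2.CHAIN_APPROX_NONE)[0]
    return sorted([c for c in cs if cv2.contourArea(c)>amin],key=cv2.contourArea)[::-1]
def rect(C,c,z):
    P=ray(C,c.reshape(-1,2),z)[:,:2]
    (x,y),(w,h),a=cv2.minAreaRect(np.float32(P*1000))
    if w<h:w,h,a=h,w,a-90
    return np.round([x,y,w,h,a],1)   # mm, long axis angle deg
E
python3 - <<'E'
from h import *
for n in("top","scene"):
    im=cv2.imread(f"pics/{n}0.png");C=cal(n)
    for nm,lo,hi,z in(("lid",(105,150,60),(125,255,255),.111),("orange",(8,150,100),(20,255,255),.045),("wood",(5,80,60),(20,200,255),.09),("red",(0,180,90),(4,255,255),.04)):
        for c in blobs(im,lo,hi)[:4]:
            r=cv2.boundingRect(c);print(n,nm,r,rect(C,c,z))
E
```

```text
top lid (402, 155, 72, 47) [ 644.8 -258.   177.1  116.8  -86.8]
top lid (54, 289, 34, 39) [301.  681.8  97.7  90.4  -3.6]
top orange (0, 124, 47, 76) [721.2 936.3 232.7 147.2 -14.3]
top orange (335, 239, 20, 35) [450.5 -17.9  96.6  20.7  21.8]
top orange (26, 166, 17, 10) [699.  890.1  51.7  24.5  80.7]
top wood (28, 199, 69, 49) [530.9 749.3 192.4 135.3 -89.8]
top wood (0, 123, 48, 78) [720.9 897.6 230.7 151.6  10.5]
top wood (617, 56, 23, 154) [ 808.1 -812.9  467.5   69.7   -9.2]
top wood (214, 170, 35, 33) [629.6 281.6  90.5  88.4  89.5]
top red (170, 237, 15, 32) [459.5 437.3  88.6  19.8 -11.8]
scene lid (147, 200, 97, 71) [ 646.8 -258.8  179.8  121.9  -85.6]
scene orange (591, 334, 49, 80) [389.2 652.9 141.6 100.9   0. ]
scene orange (380, 333, 61, 58) [608.5 275.3  98.4  93.1  -0.7]
scene orange (327, 222, 17, 36) [447.9 -20.5 101.9  22.6  22.9]
scene orange (261, 335, 59, 34) [716.   50.8  99.5  79.3 -81.5]
scene wood (553, 334, 87, 132) [469.3 626.5 245.7 161.8   8.2]
scene wood (379, 332, 63, 69) [639.8 283.6 120.5  95.3  -0.7]
scene wood (0, 95, 38, 138) [ 702.9 -833.2  506.3   94.7   53.4]
scene wood (261, 318, 60, 56) [735.4  68.4 102.7  86.7 -81.4]
scene red (496, 327, 36, 40) [462.8 436.2 102.1  22.1  -9.5]
```

```bash
cat >> h.py <<'E'
from scipy.spatial.transform import Rotation as Ro
def tool():
    s=status.read_state();return s["tool_pos"],Ro.from_rotvec(s["orientation"]).as_matrix(),s
def go(p,yaw):
    "slide (cm) and twist (deg) to bring TCP to p with tool x at world yaw (deg)"
    t,R,s=tool();cur=np.degrees(np.arctan2(R[1,0],R[0,0]))
    tw=(cur-yaw+180)%360-180
    return np.round(R.T@(np.array(p)-t)*100,2).tolist(),round(tw,1),round(cur,2)
E
python3 - <<'E'
from h import *
t,R,s=tool();T=cal("wrist")[2];print(R.round(3));print((R.T@(T[:3,3]-t)).round(4));print((R.T@T[:3,:3]).round(3));print(cal("wrist")[0])
print(go((.42,.30,.25),202),go((.46,-.0,.25),202))
E
```

```text
[[-0.961  0.275 -0.   ]
 [ 0.275  0.961 -0.001]
 [-0.    -0.001 -1.   ]]
[ 0.0799  0.0003 -0.1539]
[[ 0.    -0.958 -0.288]
 [ 1.     0.    -0.   ]
 [ 0.    -0.288  0.958]]
[[330.96344258   0.         314.86400772]
 [  0.         330.96344258 240.78770729]
 [  0.           0.           1.        ]]
([-32.12, -24.56, -1.98], np.float64(-38.0), np.float64(164.03)) ([-44.22, -52.3, -1.94], np.float64(-38.0), np.float64(164.03))
```

Emit:
{"op": "arm_command", "data": {"slide": [[-32.1, -24.6, -2], [-32.1, -24.6, -2], [-32.1, -24.6, -2], [-32.1, -24.6, -2], [-32.1, -24.6, -2], [-32.1, -24.6, -2], [-32.1, -24.6, -2], [-32.1, -24.6, -2], [-32.1, -24.6, -2], [-32.1, -24.6, -2]], "twist": [-38, -38, -38, -38, -38, -38, -38, -38, -38, -38], "jaw": [0.3, 0.3, 0.3, 0.3, 0.3, 0.3, 0.3, 0.3, 0.3, 0.3]}}

```text
time_s: 1.1
tool_pos: [0.4208, 0.2983, 0.2506]
orientation: [0.594, -3.085, 0.0]
force: [-0.4, 1.2, -0.5]
gripper_width: 0.0608
grip_force: 0.0
```

```bash
python3 - <<'E'
from h import *
s=status.read_state();print(s)
print(go((.465,-.012,.25),202))
im=cams.snapshot("wrist");cv2.imwrite("pics/w_a.png",im);
E
```

```text
{'time_s': 1.1, 'q': array([-0.92033148,  0.04396846,  0.22553592,  1.7677902 , -0.01006709,
        1.33102626,  1.25855933]), 'joint_vel': array([-0.03806839,  0.0109059 , -0.05771882, -0.00079249, -0.01437548,
       -0.0039431 , -0.02476971]), 'tau': array([  2.32829355, -42.85227299,   2.69185826, -40.20183921,
         0.41870258,   0.15248504,   0.48136264]), 'tool_pos': array([0.42079173, 0.29832413, 0.25055053]), 'orientation': array([ 5.93893695e-01, -3.08491035e+00,  1.21428573e-04]), 'force': array([-0.43494762,  1.24767073, -0.45880507]), 'torque': array([ 0.07061191,  0.0474208 , -0.0138262 ]), 'grip_force': 0.0, 'gripper_width': 0.06083828139119689}
([7.42, -30.46, 0.06], np.float64(-0.2), np.float64(-158.21))
```

Emit:
{"op": "arm_command", "data": {"slide": [[7.4, -30.5, 0], [7.4, -30.5, 0], [7.4, -30.5, 0], [7.4, -30.5, 0], [7.4, -30.5, 0], [7.4, -30.5, 0], [7.4, -30.5, 0], [7.4, -30.5, 0], [7.4, -30.5, 0]], "twist": [0, 0, 0, 0, 0, 0, 0, 0, 0], "jaw": [0.3, 0.3, 0.3, 0.3, 0.3, 0.3, 0.3, 0.3, 0.3]}}

```text
time_s: 2.05
tool_pos: [0.4655, -0.0082, 0.2504]
orientation: [0.604, -3.083, -0.0]
force: [0.6, 0.7, -0.3]
gripper_width: 0.0609
grip_force: 0.0
```

```bash
python3 - <<'E'
from h import *
t,R,s=tool();C=cal("wrist");print(t,s["q"])
im=cams.snapshot("wrist");cv2.imwrite("pics/w_b.png",im);
for c in blobs(im,(8,150,60),(20,255,255))[:4]: print(cv2.boundingRect(c),rect(C,c,.051),rect(C,c,.045))
E
```

```text
[ 0.46546528 -0.0082077   0.25040115] [-0.64189693 -0.09268029  0.53544528  1.8851122   0.04830286  1.33689718
  1.83833895]
(301, 153, 20, 91) [448.8 -19.3  97.7  20.1  23. ] [449.8 -19.   99.3  20.4  23. ]
(547, 129, 46, 42) [294.3 215.4  62.6  12.2  79.1] [292.7 219.7  63.7  12.4  79.1]
```

View pics/w_b.png

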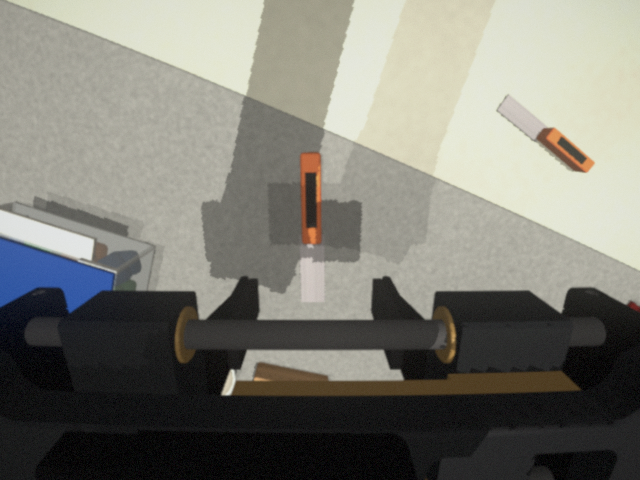

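Wrist view: the handle's centre is at (311,198), the blade tip at (312,300), and the scraper yaw is 23°. All three views agree to about 3 mm.

```bash
python3 - <<'E'
from h import *
print(go((.4675,-.0113,.09),203),go((.4675,-.0113,.0325),203))
E
```

```text
([-0.07, -0.39, 16.04], np.float64(-0.8), np.float64(-157.77)) ([-0.07, -0.39, 21.79], np.float64(-0.8), np.float64(-157.77))
```

Emit:
{"op": "arm_command", "data": {"slide": [[-0.1, -0.4, 5], [-0.1, -0.4, 10], [-0.1, -0.4, 15], [-0.1, -0.4, 18], [-0.1, -0.4, 20], [-0.1, -0.4, 21.8], [-0.1, -0.4, 21.8], [-0.1, -0.4, 21.8], [-0.1, -0.4, 21.8], [-0.1, -0.4, 21.8]], "twist": [-0.8, -0.8, -0.8, -0.8, -0.8, -0.8, -0.8, -0.8, -0.8, -0.8], "jaw": [0.3, 0.3, 0.3, 0.3, 0.3, 0.3, 0.3, 1, 1, 1], "grip_force": 50}}

```text
time_s: 3.1
tool_pos: [0.4687, -0.0133, 0.0335]
orientation: [-0.622, 3.078, 0.0]
force: [0.3, -1.0, -0.3]
gripper_width: 0.0443
grip_force: 0.0
```

Emit:
{"op": "arm_command", "data": {"slide": [[0, 0, 0], [0, 0, 0], [0, 0, 0], [0, 0, 0], [0, 0, 0]], "twist": [0, 0, 0, 0, 0], "jaw": [1, 1, 1, 1, 1]}}

```text
time_s: 3.6
tool_pos: [0.4681, -0.0137, 0.0328]
orientation: [-0.622, 3.079, 0.0]
force: [-2.3, 0.5, 6.2]
gripper_width: 0.0215
grip_force: 50.0
```

```bash
python3 - <<'E'
from h import *
t,R,s=tool();print(t,s["gripper_width"],s["grip_force"],s["force"],s["q"])
E
```

```text
[ 0.46810228 -0.01369702  0.03280936] 0.021504672255329867 49.98191828839481 [-2.33039054  0.51298135  6.16958029] [-0.58985075  0.19325937  0.57236185  2.13011602 -0.13883591  0.85306765
  2.03484989]
```

```bash
python3 - <<'E'
from h import *
def quad(n,lo,hi,z,sel):
    im=cv2.imread(f"pics/{n}0.png");C=cal(n)
    c=[c for c in blobs(im,lo,hi) if sel(cv2.boundingRect(c))][0]
    h=cv2.convexHull(c)
    q=cv2.approxPolyDP(h,.04*cv2.arcLength(h,True),True)
    # refine: fit line to contour points near each side's middle
    q=q.reshape(-1,2).astype(float);L=[]
    pts=c.reshape(-1,2).astype(float)
    for i in range(len(q)):
        a,b=q[i],q[(i+1)%len(q)];d=(b-a)/np.linalg.norm(b-a);nrm=np.array([-d[1],d[0]])
        s=(pts-a)@d/np.linalg.norm(b-a);k=(s>.1)&(s<.9)&(abs((pts-a)@nrm)<3)
        P=ray(C,pts[k],z)[:,:2]*1000
        vx,vy,x,y=cv2.fitLine(np.float32(P),cv2.DIST_HUBER,0,.01,.01).ravel();L.append((vx,vy,x,y))
    V=[]
    for i in range(len(L)):
        a,b=L[i-1],L[i];V.append(np.linalg.solve(np.array([[a[0],-b[0]],[a[1],-b[1]]]),[b[2]-a[2],b[3]-a[3]])[0]*np.array(a[:2])+a[2:])
    V=np.array(V);print(n,len(V),V.round(1).tolist(),"c",V.mean(0).round(1))
    for l in L:print("  ang",round(np.degrees(np.arctan(l[1]/l[0])),2))
for n in("top","scene"):
    quad(n,(105,150,60),(125,255,255),.111,lambda r:r[2]>60 and r[2]<110)
quad("top",(5,80,60),(20,200,255),.09,lambda r:205<r[0]<225)
quad("scene",(8,150,100),(20,255,255),.09,lambda r:370<r[0]<390)
print(go((.44,-.1,.24),184))
E
```

```text
top 4 [[706.5999755859375, -341.1000061035156], [593.2999877929688, -347.8999938964844], [583.2000122070312, -174.60000610351562], [695.9000244140625, -167.6999969482422]] c [ 644.8 -257.8]
  ang 3.45
  ang -86.67
  ang 3.55
  ang -86.49
scene 4 [[594.0999755859375, -352.1000061035156], [581.4000244140625, -174.6999969482422], [696.2000122070312, -165.89999389648438], [707.7999877929688, -343.0]] c [ 644.9 -258.9]
  ang -85.92
  ang 4.4
  ang -86.24
  ang 4.55
top 4 [[673.4000244140625, 237.3000030517578], [587.9000244140625, 238.10000610351562], [588.2000122070312, 326.6000061035156], [674.0999755859375, 324.29998779296875]] c [630.9 281.6]
  ang -0.49
  ang 89.81
  ang -1.53
  ang 89.53
scene 4 [[580.7000122070312, 238.0], [586.2000122070312, 325.20001220703125], [675.2999877929688, 324.70001220703125], [673.9000244140625, 236.6999969482422]] c [629.  281.1]
  ang 86.39
  ang -0.26
  ang 89.07
  ang -0.83
([5.93, -6.86, -20.72], np.float64(18.8), np.float64(-157.17))
```

```bash
cat >> h.py <<'E'
YT=3.8;E0=np.array([.5841,-.2623])
def ttip(a,o,z,yaw=YT,E=None,base=E0):
    "TCP pose for blade tip a m past edge, o m to left, underside z; TCP is 12.8mm above underside"
    y=np.radians(yaw);d=np.array([np.cos(y),np.sin(y)]);l=np.array([-d[1],d[0]])
    p=base+(a-.1154)*d+o*l
    return go((p[0],p[1],z+.0128),yaw+180)
E
python3 - <<'E'
from h import *
print(ttip(-.04,0,.13))
E
```

```text
([13.64, -22.34, -11.01], np.float64(19.0), np.float64(-157.17))
```

Emit:
{"op": "arm_command", "data": {"slide": [[0, 0, -4], [0, 0, -8], [0, 0, -11], [4, -5, -11], [8, -10, -11], [12, -15, -11], [13.6, -19, -11], [13.6, -22.3, -11], [13.6, -22.3, -11], [13.6, -22.3, -11]], "twist": [0, 0, 0, 6, 12, 19, 19, 19, 19, 19], "jaw": [1, 1, 1, 1, 1, 1, 1, 1, 1, 1]}}

```text
time_s: 4.6
tool_pos: [0.4283, -0.2749, 0.1424]
orientation: [0.098, -3.139, 0.003]
force: [0.5, 0.8, -0.7]
gripper_width: 0.0213
grip_force: 50.0
```

```bash
python3 - <<'E'
from h import *
t,R,s=tool();print(t,s["gripper_width"],s["grip_force"],s["force"],s["q"],ttip(-.04,0,.13))
ims=[]
for n,(cx,cy) in(("top",(435,205)),("scene",(215,225))):
    C=cal(n)
    tip=t-.1154*R[:,0];tip[2]-=.0128
    p=proj(C,[tip,[*E0,.1],[*E0,.111]]);print(n,p.round(1))
    im=cams.snapshot(n);x0,y0=cx-80,cy-60
    ims.append(cv2.resize(im[y0:y0+120,x0:x0+130],(390,360),interpolation=cv2.INTER_CUBIC));print(x0,y0)
cv2.imwrite("pics/c1.png",np.hstack(ims))
E
```

```text
[ 0.42828038 -0.27494965  0.14239129] 0.021345375776344697 49.979663137346506 [ 0.47618085  0.81055628 -0.7487459 ] [-0.33019067  0.14007043  0.88683422  1.94988367 -0.11885884  1.10554646
  2.23831864] ([-0.09, 0.23, -0.04], np.float64(-0.2), np.float64(-176.44))
top [[444.4 214.2]
 [439.1 201.6]
 [440.  200.5]]
355 145
scene [[220.8 196.3]
 [213.1 217.1]
 [212.2 214.1]]
135 165
```

View pics/c1.png

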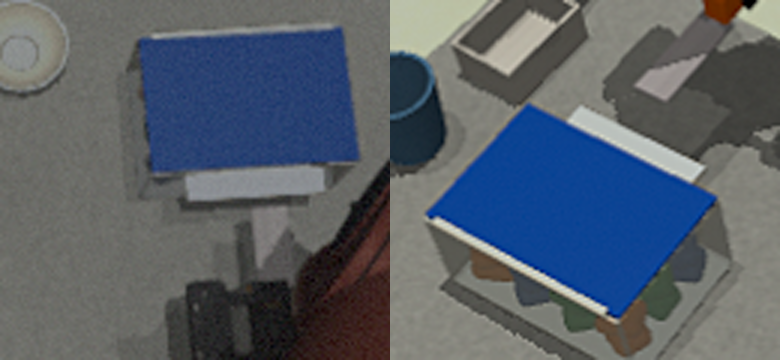

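The tip is at (445,214) in the top view and (222,197) in the scene view, within 1 px of the prediction. The lid edge also matches, so I lay the blade on the sill.

```bash
python3 - <<'E'
from h import *
print(ttip(-.012,0,.112),ttip(-.012,0,.1005))
E
```

```text
([-2.83, -0.1, 1.72], np.float64(-0.0), np.float64(-176.21)) ([-2.83, -0.1, 2.87], np.float64(-0.0), np.float64(-176.21))
```

Emit:
{"op": "arm_command", "data": {"slide": [[-1.5, -0.1, 0.8], [-2.8, -0.1, 1.7], [-2.8, -0.1, 1.7], [-2.8, -0.1, 2.3], [-2.8, -0.1, 2.6], [-2.8, -0.1, 2.8], [-2.8, -0.1, 2.8]], "twist": [0, 0, 0, 0, 0, 0, 0], "jaw": [1, 1, 1, 1, 1, 1, 1]}}

```text
time_s: 5.4
tool_pos: [0.4567, -0.2711, 0.1145]
orientation: [0.104, -3.14, -0.001]
force: [0.2, 0.6, -1.8]
gripper_width: 0.0213
grip_force: 50.0
```

```bash
python3 - <<'E'
from h import *
t,R,s=tool();print(t,s["force"],s["torque"],ttip(-.012,0,.1005))
E
```

```text
[ 0.45669652 -0.27109871  0.1144817 ] [ 0.20043697  0.56165909 -1.7504007 ] [ 0.02731397  0.02318553 -0.01163001] ([-0.03, 0.03, 0.12], np.float64(0.0), np.float64(-176.19))
```

Emit:
{"op": "arm_command", "data": {"slide": [[0, 0, 0.05], [0, 0, 0.1], [0, 0, 0.15], [0, 0, 0.15]], "twist": [0, 0, 0, 0], "jaw": [1, 1, 1, 1]}}

```text
time_s: 5.8
tool_pos: [0.4571, -0.2712, 0.1131]
orientation: [0.105, -3.14, 0.0]
force: [-0.1, -0.7, -1.6]
gripper_width: 0.0217
grip_force: 50.0
```

Emit:
{"op": "arm_command", "data": {"slide": [[0, 0, 0.05], [0, 0, 0.1], [0, 0, 0.1]], "twist": [0, 0, 0], "jaw": [1, 1, 1]}}

```text
time_s: 6.1
tool_pos: [0.4572, -0.2714, 0.1122]
orientation: [-0.105, 3.14, -0.0]
force: [-1.0, -0.3, 3.0]
gripper_width: 0.0215
grip_force: 50.0
```

Emit:
{"op": "arm_command", "data": {"slide": [[-0.4, 0, -0.03], [-0.8, 0, -0.03], [-1.1, 0, -0.03], [-1.3, 0, -0.03], [-1.5, 0, -0.03], [-1.6, 0, -0.03]], "twist": [0, 0, 0, 0, 0, 0], "jaw": [1, 1, 1, 1, 1, 1]}}

```text
time_s: 6.7
tool_pos: [0.4733, -0.2702, 0.1124]
orientation: [0.105, -3.14, 0.0]
force: [-1.4, -0.3, 3.0]
gripper_width: 0.0215
grip_force: 50.0
```

Emit:
{"op": "arm_command", "data": {"slide": [[-0.15, 0, 0], [-0.3, 0, 0], [-0.4, 0, 0], [-0.4, 0, 0]], "twist": [0, 0, 0, 0], "jaw": [1, 1, 1, 1]}}

```text
time_s: 7.1
tool_pos: [0.4773, -0.2699, 0.1124]
orientation: [-0.105, 3.14, -0.0]
force: [-0.5, -0.1, 2.9]
gripper_width: 0.0214
grip_force: 50.0
```

Emit:
{"op": "arm_command", "data": {"slide": [[-0.15, 0, 0], [-0.3, 0, 0], [-0.5, 0, 0], [-0.6, 0, 0], [-0.6, 0, 0]], "twist": [0, 0, 0, 0, 0], "jaw": [1, 1, 1, 1, 1]}}

```text
time_s: 7.6
tool_pos: [0.4834, -0.2695, 0.1124]
orientation: [-0.105, 3.14, -0.0]
force: [-1.3, 0.3, 3.1]
gripper_width: 0.022
grip_force: 50.0
```

```bash
python3 - <<'E'
from h import *
t,R,s=tool();print(t,s["force"],ttip(.015,0,.0995))
ims=[]
for n,(cx,cy) in(("top",(435,205)),("scene",(215,225))):
    im=cams.snapshot(n);x0,y0=cx-80,cy-60
    ims.append(cv2.resize(im[y0:y0+120,x0:x0+130],(390,360),interpolation=cv2.INTER_CUBIC))
cv2.imwrite("pics/c2.png",np.hstack(ims))
E
```

```text
[ 0.48340349 -0.26947398  0.1124196 ] [-1.28356908  0.2831628   3.13272236] ([-0.06, 0.05, 0.01], np.float64(0.0), np.float64(-176.16))
```

View pics/c2.png

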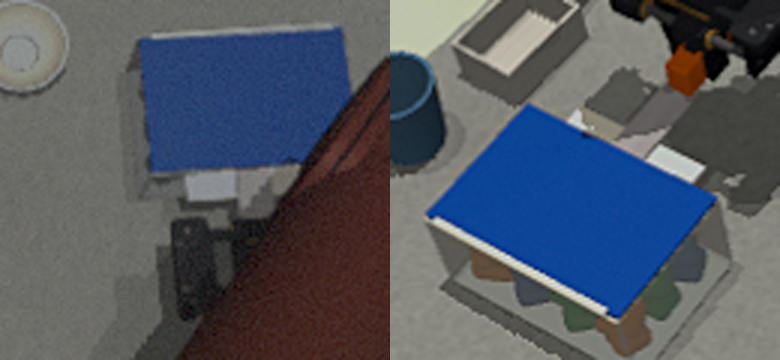

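The blade passed under the lid's edge at the centre without resistance, so the opening is there. I'll swing the lid on an arc of about 102 mm radius about the hinge.

Emit:
{"op": "arm_command", "data": {"slide": [[-0.3, 0, 0], [-0.55, 0, 0], [-0.55, 0, -0.3], [-0.6, 0, -0.9], [-0.65, 0, -1.5], [-0.75, 0, -2.2], [-0.9, 0, -2.9], [-0.9, 0, -2.9]], "twist": [0, 0, 0, 0, 0, 0, 0, 0], "jaw": [1, 1, 1, 1, 1, 1, 1, 1], "grip_force": 58}}

```text
time_s: 8.5
tool_pos: [0.4926, -0.269, 0.1424]
orientation: [-0.105, 3.139, -0.0]
force: [-0.5, 0.6, -2.7]
gripper_width: 0.0214
grip_force: 58.0
```

```bash
python3 - <<'E'
from h import *
t,R,s=tool();print(t,s["force"],s["torque"])
tip=t-.1154*R[:,0];tip[2]-=.0128
im=cams.snapshot("scene");print(proj(cal("scene"),[tip]))
cv2.imwrite("pics/c3.png",cv2.resize(im[130:290,110:310],(800,640))[:600])
E
```

```text
[ 0.49259874 -0.26902406  0.14244709] [-0.47971483  0.57902223 -2.70773863] [0.12051012 0.25337165 0.05970449]
[[204.09297841 216.16942419]]
```

View pics/c3.png

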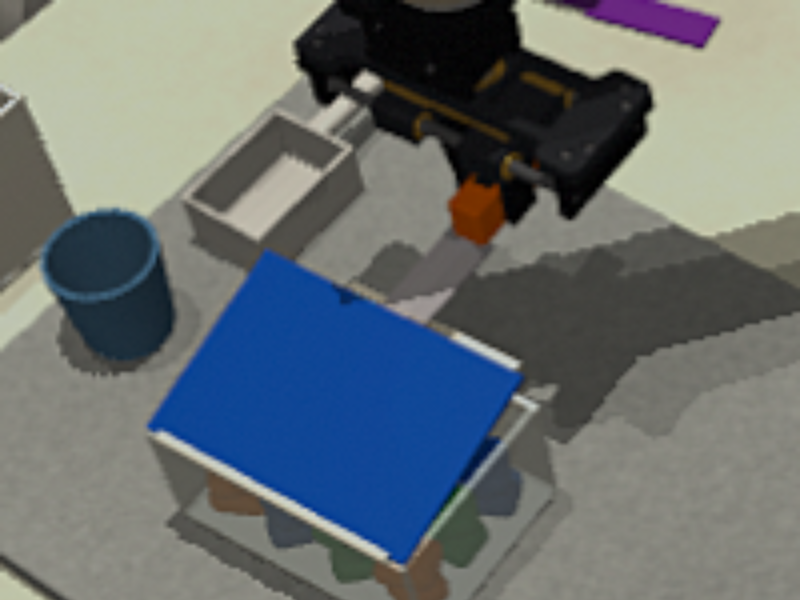

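The lid is swinging, now about 15° open with the blade under it. I continue along the arc.

Emit:
{"op": "arm_command", "data": {"slide": [[-0.2, 0, -0.6], [-0.4, 0, -1.2], [-0.7, 0, -1.8], [-1.0, 0, -2.4], [-1.4, 0, -3.0], [-1.8, 0, -3.5], [-2.2, 0, -4.0], [-2.6, 0, -4.5], [-3.1, 0, -5.0], [-3.6, 0, -5.4]], "twist": [0, 0, 0, 0, 0, 0, 0, 0, 0, 0], "jaw": [1, 1, 1, 1, 1, 1, 1, 1, 1, 1]}}

```text
time_s: 9.55
tool_pos: [0.5286, -0.2664, 0.1958]
orientation: [-0.105, 3.14, -0.0]
force: [-1.7, -1.2, -3.4]
gripper_width: 0.0217
grip_force: 58.0
```

Emit:
{"op": "arm_command", "data": {"slide": [[-0.6, 0, -0.4], [-1.1, 0, -0.7], [-1.7, 0, -1.0], [-2.3, 0, -1.3], [-2.9, 0, -1.5], [-3.5, 0, -1.7], [-3.5, 0, -1.7]], "twist": [0, 0, 0, 0, 0, 0, 0], "jaw": [1, 1, 1, 1, 1, 1, 1]}}

```text
time_s: 10.25
tool_pos: [0.5642, -0.2639, 0.2126]
orientation: [-0.106, 3.139, -0.001]
force: [0.1, 0.8, -1.0]
gripper_width: 0.0216
grip_force: 58.0
```

```bash
python3 - <<'E'
from h import *
t,R,s=tool();print(t,s["force"],s["torque"],s["q"])
im=cams.snapshot("scene")
cv2.imwrite("pics/c4.png",cv2.resize(im[130:280,110:310],(800,600)))
E
```

```text
[ 0.56420476 -0.26390933  0.2126054 ] [ 0.14257399  0.84977129 -1.04293996] [ 0.03076439 -0.02131476  0.0453153 ] [-0.280541    0.36592188  0.8338479   1.59345222 -0.27818783  1.30500114
  2.23209999]
```

View pics/c4.png

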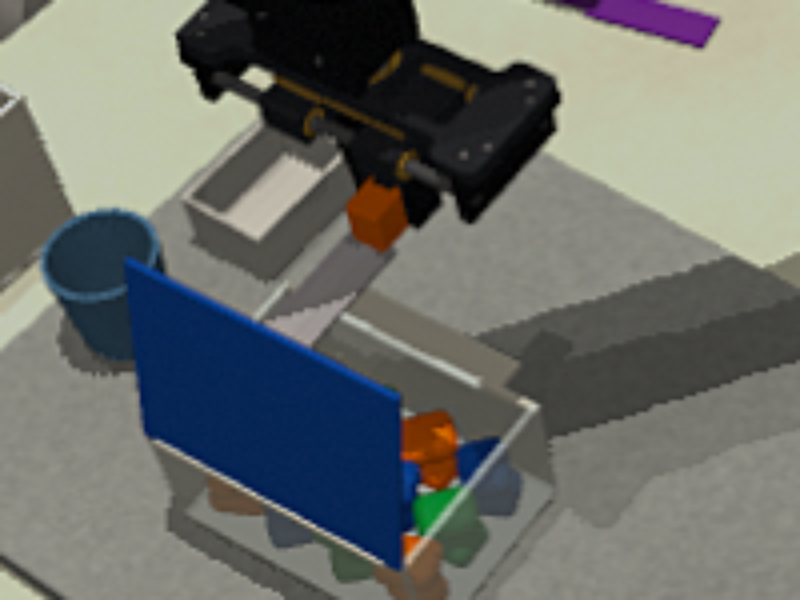

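The lid is about 75° up, with the blade still bearing on its inside. I push it past upright.

Emit:
{"op": "arm_command", "data": {"slide": [[-0.7, 0, -0.1], [-1.4, 0, -0.2], [-2.1, 0, -0.3], [-2.8, 0, -0.3], [-3.5, 0, -0.3], [-4.2, 0, -0.3], [-4.9, 0, -0.2], [-5.5, 0, -0.1], [-5.5, 0, -0.1]], "twist": [0, 0, 0, 0, 0, 0, 0, 0, 0], "jaw": [1, 1, 1, 1, 1, 1, 1, 1, 1]}}

```text
time_s: 11.2
tool_pos: [0.6188, -0.2599, 0.2129]
orientation: [-0.106, 3.14, -0.0]
force: [0.3, 0.1, -0.8]
gripper_width: 0.0217
grip_force: 58.0
```

Emit:
{"op": "arm_command", "data": {"slide": [[2, 0, 0], [5, 0, 0], [9, 0, 0], [13, 0, 0], [17, 0, 0], [17, 0, 0]], "twist": [0, 0, 0, 0, 0, 0], "jaw": [1, 1, 1, 1, 1, 1]}}

```text
time_s: 11.8
tool_pos: [0.4438, -0.2733, 0.2137]
orientation: [-0.097, 3.138, 0.005]
force: [0.0, -1.2, -1.6]
gripper_width: 0.0215
grip_force: 58.0
```

```bash
python3 - <<'E'
from h import *
t,R,s=tool();print(t,s["force"],s["torque"],s["q"])
im=cams.snapshot("scene")
tip=t-.1154*R[:,0];tip[2]-=.0128
print(proj(cal("scene"),[tip,tip+.085*R[:,0]])-[110,110])
cv2.imwrite("pics/c5.png",cv2.resize(im[110:260,110:310],(800,600)))
E
```

```text
[ 0.44377098 -0.27333795  0.21373496] [ 0.03887244 -1.15137597 -1.5753623 ] [0.0299273  0.0377823  0.03103874] [-0.37833125  0.08659596  0.90848884  1.83407812 -0.07581954  1.25519337
  2.1846817 ]
[[101.27592962  70.05691999]
 [124.63850374  45.0337085 ]]
```

View pics/c5.png

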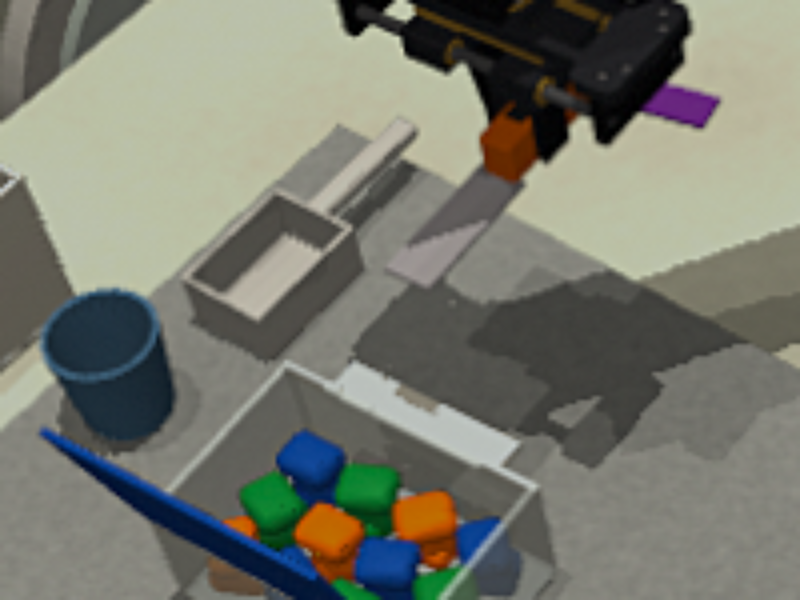

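The lid leans back past upright, and the blade is held straight with its tip at (412,275) in the crop, as predicted. Next is the block.

```bash
cat >> h.py <<'E'
B0=np.array([.5845,.2819]);YB=-.5
E
python3 - <<'E'
from h import *
print(go((.46,0.0,.19),YB+180),ttip(-.05,0,.10,YB,base=B0))
E
```

```text
([-3.07, 27.08, 2.49], np.float64(4.2), np.float64(-176.3)) ([-0.79, 55.6, 10.27], np.float64(4.2), np.float64(-176.3))
```

Emit:
{"op": "arm_command", "data": {"slide": [[-1, 4, 1], [-2, 8, 2], [-3, 13, 2.5], [-3, 18, 2.5], [-3, 23, 2.5], [-3, 28, 2.5], [-3, 33, 2.5], [-2, 38, 2.5], [-1.5, 43, 2.5], [-1, 48, 3]], "twist": [0, 0, 2, 4.2, 4.2, 4.2, 4.2, 4.2, 4.2, 4.2], "jaw": [1, 1, 1, 1, 1, 1, 1, 1, 1, 1]}}

```text
time_s: 12.85
tool_pos: [0.4267, 0.2083, 0.1844]
orientation: [0.009, 3.14, 0.004]
force: [2.0, -0.9, -0.8]
gripper_width: 0.0218
grip_force: 58.0
```

```bash
python3 - <<'E'
from h import *
t,R,s=tool();print(t,s["q"],ttip(-.05,0,.10,YB,base=B0),ttip(-.05,0,.075,YB,base=B0))
E
```

```text
[0.42666033 0.20834012 0.18443395] [-9.20177405e-01 -7.92999185e-03  3.74500443e-01  1.95645168e+00
  1.84716579e-03  1.19017059e+00  1.01851986e+00] ([0.81, 7.48, 7.18], np.float64(0.2), np.float64(179.66)) ([0.81, 7.47, 9.68], np.float64(0.2), np.float64(179.66))
```

Emit:
{"op": "arm_command", "data": {"slide": [[0.4, 4, 1], [0.8, 7.4, 3], [0.8, 7.4, 6], [0.8, 7.4, 8.5], [0.8, 7.4, 8.5], [0.8, 7.4, 8.5]], "twist": [0, 0, 0, 0, 0, 0], "jaw": [1, 1, 1, 1, 1, 1]}}

```text
time_s: 13.45
tool_pos: [0.4194, 0.2795, 0.099]
orientation: [-0.01, -3.141, 0.0]
force: [-0.3, -0.3, -0.3]
gripper_width: 0.0214
grip_force: 58.0
```

```bash
python3 - <<'E'
from h import *
t,R,s=tool();print(t,s["q"],s["force"],ttip(-.05,0,.075,YB,base=B0),ttip(-.01,0,.0635,YB,base=B0))
tip=t-.1154*R[:,0];tip[2]-=.0128
ims=[]
for n,(cx,cy) in(("top",(235,195)),("scene",(395,345))):
    im=cams.snapshot(n);x0,y0=cx-65,cy-60
    print(((proj(cal(n),[tip,[*B0,.06],[.5645,.2821,.06],[*B0,.09]])-[x0,y0])*3).round(1).tolist())
    ims.append(cv2.resize(im[y0:y0+120,x0:x0+130],(390,360),interpolation=cv2.INTER_CUBIC))
cv2.imwrite("pics/c6.png",np.hstack(ims))
E
```

```text
[0.41939742 0.27948622 0.09896501] [-0.97165912  0.15288839  0.32152106  1.9852968  -0.05686866  1.01222665
  0.94069033] [-0.28137891 -0.29446706 -0.3370845 ] ([0.03, 0.39, 1.12], np.float64(0.1), np.float64(179.62)) ([-3.97, 0.38, 2.27], np.float64(0.1), np.float64(179.62))
[[182.3, 258.2], [188.8, 210.7], [187.4, 232.4], [180.5, 201.9]]
[[309.6, 117.1], [272.6, 192.2], [287.5, 169.8], [278.0, 173.0]]
```

View pics/c6.png

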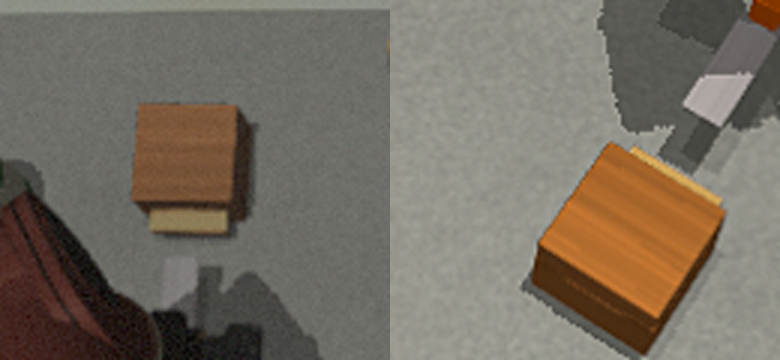

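The tip is at (181,258) and the middle of the sill's edge at (189,232) in the top crop, both as predicted. I align the blade and lower it onto the pale sill.

Emit:
{"op": "arm_command", "data": {"slide": [[-1, 0.4, 0.5], [-2.5, 0.4, 1], [-4, 0.4, 1.5], [-4, 0.4, 2], [-4, 0.4, 2.4], [-4, 0.4, 2.4]], "twist": [0, 0, 0, 0, 0, 0], "jaw": [1, 1, 1, 1, 1, 1]}}

```text
time_s: 14.15
tool_pos: [0.4585, 0.2827, 0.0742]
orientation: [-0.01, -3.141, 0.001]
force: [0.4, 0.3, -2.0]
gripper_width: 0.0218
grip_force: 58.0
```

Emit:
{"op": "arm_command", "data": {"slide": [[0, 0, 0.05], [0, 0, 0.1], [0, 0, 0.1]], "twist": [0, 0, 0], "jaw": [1, 1, 1]}}

```text
time_s: 14.45
tool_pos: [0.459, 0.2829, 0.0739]
orientation: [0.01, 3.141, 0.001]
force: [-1.2, 0.0, -1.2]
gripper_width: 0.0214
grip_force: 58.0
```

Emit:
{"op": "arm_command", "data": {"slide": [[0, 0, 0.05], [0, 0, 0.1], [0, 0, 0.1]], "twist": [0, 0, 0], "jaw": [1, 1, 1]}}

```text
time_s: 14.75
tool_pos: [0.4591, 0.2828, 0.0727]
orientation: [0.01, 3.141, 0.0]
force: [-0.1, -0.7, -1.0]
gripper_width: 0.0219
grip_force: 58.0
```

Emit:
{"op": "arm_command", "data": {"slide": [[-0.5, 0, -0.05], [-1.0, 0, -0.05], [-1.5, 0, -0.05], [-2.0, 0, -0.05], [-2.5, 0, -0.05], [-3, 0, -0.05], [-3, 0, -0.05]], "twist": [0, 0, 0, 0, 0, 0, 0], "jaw": [1, 1, 1, 1, 1, 1, 1]}}

```text
time_s: 15.45
tool_pos: [0.4899, 0.2823, 0.0731]
orientation: [0.011, 3.141, -0.0]
force: [-0.3, 0.3, -1.8]
gripper_width: 0.0216
grip_force: 58.0
```

Emit:
{"op": "arm_command", "data": {"slide": [[-1, 0, 0], [-2, 0, 0], [-3, 0, 0], [-4, 0, 0], [-4.8, 0, 0], [-5.3, 0, 0], [-5.7, 0, 0], [-5.7, 0, 0]], "twist": [0, 0, 0, 0, 0, 0, 0, 0], "jaw": [1, 1, 1, 1, 1, 1, 1, 1]}}

```text
time_s: 16.25
tool_pos: [0.5465, 0.282, 0.0731]
orientation: [0.011, 3.142, -0.0]
force: [0.5, 0.3, -1.3]
gripper_width: 0.0217
grip_force: 58.0
```

Emit:
{"op": "arm_command", "data": {"slide": [[-0.2, 0, 0], [-0.4, 0, 0], [-0.6, 0, 0], [-0.7, 0, 0], [-0.7, 0, 0]], "twist": [0, 0, 0, 0, 0], "jaw": [1, 1, 1, 1, 1]}}

```text
time_s: 16.75
tool_pos: [0.5532, 0.2821, 0.0732]
orientation: [0.01, 3.141, -0.0]
force: [-0.8, 0.2, -1.5]
gripper_width: 0.0213
grip_force: 58.0
```

Emit:
{"op": "arm_command", "data": {"slide": [[-0.1, 0, 0], [-0.2, 0, 0], [-0.3, 0, 0], [-0.3, 0, 0]], "twist": [0, 0, 0, 0], "jaw": [1, 1, 1, 1]}}

```text
time_s: 17.15
tool_pos: [0.5546, 0.2822, 0.0729]
orientation: [-0.01, -3.139, 0.001]
force: [-7.0, -0.9, 3.4]
gripper_width: 0.0217
grip_force: 58.0
```

The handle met the block (−7 N) within 1 mm of the predicted position. I let go and retreat straight up.

Emit:
{"op": "arm_command", "data": {"slide": [[0, 0, 0.03], [0, 0, 0.03], [0, 0, 0.03], [0, 0, 0.03], [0, 0, 0.03], [0, 0, 0.03], [0, 0, 0.03]], "twist": [0, 0, 0, 0, 0, 0, 0], "jaw": [1, 0.6, 0.4, 0.3, 0.3, 0.3, 0.3]}}

```text
time_s: 17.85
tool_pos: [0.5562, 0.2821, 0.0728]
orientation: [0.01, 3.141, -0.0]
force: [0.1, -0.2, 0.1]
gripper_width: 0.0578
grip_force: 0.0
```

Emit:
{"op": "arm_command", "data": {"slide": [[0, 0, -1], [0, 0, -3], [0, 0, -7], [0, 0, -11], [0, 0, -15], [6, 0, -17], [10, 0, -17], [12, 0, -17], [12, 0, -17]], "twist": [0, 0, 0, 0, 0, 0, 0, 0, 0], "jaw": [0.3, 0.3, 0.3, 0.3, 0.3, 0.3, 0.3, 0.3, 0.3]}}

```text
time_s: 18.75
tool_pos: [0.4334, 0.2837, 0.2443]
orientation: [0.005, 3.141, 0.004]
force: [0.5, -0.7, -0.2]
gripper_width: 0.0607
grip_force: 0.0
```

```bash
python3 - <<'E'
from h import *
t,R,s=tool();print(t,s["gripper_width"],s["force"])
im=cams.snapshot("scene")
P=[[.5845-.1,.2828,.091-.04+.04],[.5845,.2819,.091]]
print(proj(cal("scene"),P))
cv2.imwrite("pics/c7.png",im)
for c in blobs(im,(8,150,60),(20,255,255))[:5]: print(cv2.boundingRect(c))
E
```

```text
[0.43336964 0.28374975 0.24434736] 0.06071875456265609 [ 0.48239603 -0.73553353 -0.24480067]
[[447.09870455 305.69854598]
 [422.7392989  342.45307557]]
(553, 334, 87, 132)
(377, 305, 74, 98)
(188, 0, 95, 58)
(0, 140, 37, 77)
(309, 0, 23, 32)
```

View pics/c7.png

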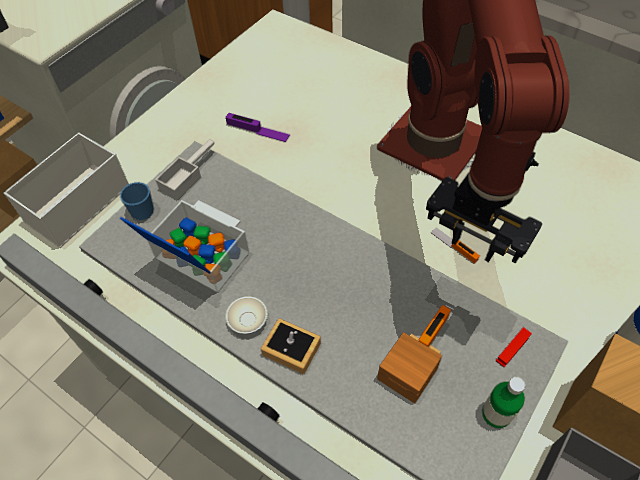

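The scraper is seated with its handle against the block ((436,325)), the lid leans back at (165,240), and the bystanders are where they were.

```bash
python3 -c "
from rig import ticket
print(ticket.job_done())"
```

```text
the job is handed in; nothing more can be done
None
```

The job is handed in at about 19 s: the lid leans back past upright, the scraper's blade is home in the block's slot and released, and the last picture shows the other things on the ledge unmoved.

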